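# Present a seed mount to the bench magnifier

### The arm

A 7-joint arm with a two-finger parallel gripper is mounted at the origin on the work surface. World frame = base frame: x ahead of the robot, y to its left, z up, the work surface at z = 0. Lengths are in m, angles in rad, forces in N, time in s.
With the tool pointing down it reaches from about 0.4 to 0.85 m from the base axis. Payload 4.5 kg.
Tool frame: the origin (TCP) lies midway between the tips of the shut fingers; the grasp point (between the pads) lies 19 mm behind it; z points along the fingers, y is the line along which they close (so a half turn about z gives the same grasp; the last joint's range is limited). The gripper opens to 88 mm and grips with 3 to 60 N. Pads are 18 mm wide; open, the fingers measure 123 mm over their backs; the gripper's body (75 mm by 187 mm) begins 45 mm behind the grasp point.
Start: joints at [-1.072, 0.689, -0.195, 1.565, 0.157, 0.902, -0.215], TCP at [0.28, 0.559, 0.239] pointing down, gripper open.
Joint ranges: [-3.01, 3.01], [-0.46, 2.08], [-1.47, 1.51], [0.13, 2.56], [-1, 4.14], [0.04, 2.09], [-2.66, 2.66]. Speed limits (rad/s): [2.57, 2.57, 3.14, 3.14, 3.14, 3.14, 3.14].

### API

Orientations are given as a unit quaternion [x, y, z, w].
In Python, from plant import r gives the robot as it stands.
- The arm moves only by the tool carry_out, never from a script. Its argument "plan" is a list of rows, each an object with "rot": the turn, a rotation vector about the tool's x, y, z in rad, a list of three; "xyz": the shift along the tool's x, y, z in m, a list of three; "grip": the closure in counts, from 0 (fully open) to 255 (shut). In form: [{"rot": [wx, wy, wz], "xyz": [dx, dy, dz], "grip": grip}, ...]. A call has 1 to 8 rows; each row is the pose to reach, as a shift and turn from the pose commanded when the call began, along the tool's axes at that moment; what a row does not reach only later rows make up. A row lasts 1/12 s, in which the tool goes at most 41.7 mm and 7.16 degrees, less where a joint would pass 70% of its speed; a pose out of reach is approached as far as the arm can. A call with a gripper value outside its range is refused whole. The fingers move at their own pace and stop on an object; "squeeze" is the grip in N (left out, the last holds). Time passes only in rows, so rows that repeat a pose let the fingers close. It gives the time, the measured TCP pose, the force, the opening and the grip force at its end, in the units of the state.
- r.get_state(): the state, without advancing time (a new reading comes with each control period).
- r.snapshot(name): name is "side" or "top" or "wrist"; returns the picture (480x640x3 uint8, red, green, blue); there is no depth.
- r.camera_params(name): a dict with "fx", "fy", "cx", "cy" (pixels), "position" and "attitude" of the camera in the world; the wrist camera has in their place "hand_eye" (4x4, takes a point from camera to tool coordinates, whose origin is the TCP and whose axes are the flange's). Camera axes: x right, y down, z forward; pixel columns grow to the right and rows downward; lengths in m; the calibration is good to about 2 mm. A picture is of the moment at which its call begins: read the wrist's pose just before it. camera_params takes no time and is no camera call.
- r.finish_job(): hands the job in; it is judged then, once.
The state is a dict: "clock": time; "q": joint angles; "qd": joint speeds; "joint_torque": joint torques, N m; "tool_pos": TCP position; "eef_rot": TCP orientation; "contact_force": force on the tool from outside, world axes, zero at the start; "moment": the same for the moment, N m; "opening": opening from 0.0 (shut) to 1.0 (fully open); "finger_force": force on a finger pad.
Only numpy, scipy, OpenCV 4.12 (cv2) and the standard library are available. Lean on these libraries where they do the work, as an engineer would, in place of code of your own. Each camera call takes 0.05 s, during which the arm holds its last target. There are 200 camera calls.

### The job

Turn the dial of the ring-light control box to the blue mark, then take the seed mount with the green stem out of the rack and hold it up still in front of the magnifier: window centred on the lens and 10 cm from it, on the side with the small white lamps, face square to the lens, stem straight up. Finish while still holding it there in the gripper. Do not bump the magnifier, and leave everything else standing where it is.

Things in the scene. Friction and masses are not known exactly. Their poses are not given: they have to be found in the camera images.
- dial (a joint): black selector dial on top of the light control box, in rad, growing clockwise seen from above. It clicks into four detents at 0, 0.6, 1.2 and 1.8 (end stops at -0.05 and 1.85), a white dot on the box for each, the third (1.2) being the larger BLUE dot. Turning takes about 0.1 N m; let go between detents, it springs into the nearest one
- dial_grip (a point): point on the dial's vertical axis, 28 mm above the underside of the dial, at the height to grip; this height is 92 mm above the table. The dial is a disc 44 mm across and 8 mm high carrying an upright bar grip 42 mm long, 14 mm thick, whose top is 10 mm above this point. x axis: along the bar, towards the white pointer line on its top; z up; it turns with the dial
- lightbox: grey control box of the ring light, 120 (x) x 130 (y) x 60 mm, fixed to the table; origin under its centre, z up. With the dial at joint value q the pointer stands at angle 0.9 - q counter-clockwise from the box's +x, so at the blue dot it stands at -0.3
- mount_green: the seed mount to present: white plate 8 (x) x 50 (y) x 60 (z) mm with a round seed window 38 mm across on both faces, and on its top edge a square GREEN stem 13 x 13 mm, 50 mm long, in the middle; 110 mm high overall, about 60 g, loose. Origin: centre of its foot; x axis: across its faces (face normal), z up along the stem. Both faces are alike. It stands upright in a rack slot, foot 10 mm above the table, its lowest 20 mm inside the slot with 1 mm play each side
- window (a point): centre of the green mount's seed window, 36 mm above its foot, axes as the mount
- stem (a point): point on the green mount's stem to grip, 88 mm above its foot (28 mm above the plate's top edge, 22 mm below the stem's top), axes as the mount; all four sides of the stem may be gripped
- rack: wooden rack 230 (x) x 90 (y) x 30 (z) mm fixed to the table, origin under its centre; three slots 20 mm deep at x = -75, 0 and +75 mm, each holding one mount with its faces across the rack's x; which mount is in which slot varies
- mount_yellow: seed mount exactly like mount_green (same sizes, origin and axes) but with a yellow stem; stands in another slot of the rack; leave it there
- mount_red: seed mount exactly like mount_green (same sizes, origin and axes) but with a red stem; stands in another slot of the rack; leave it there
- magnifier: bench magnifier fixed to the table, origin on the table under the lens; an upright black ring 130 mm across and 24 mm thick, around a round lens, its centre 200 mm above the table. Lens axis level, along the body's x; its front (with the small white lamps) looks along the body's -x; z up. Foot (150 x 170 x 45 mm) and bent neck (lower than 140 mm) are all behind the lens, at body x 0 to 190 mm
- lens (a point): centre of the magnifier's lens, 200 mm above the table, axes as the magnifier (front is -x)
- viewpoint (a point): point in the air on the lens axis 100 mm in front of the lens centre, 200 mm above the table, where the window belongs; axes as the magnifier
- bottle: closed clear lab bottle with a blue cap, 60 mm across, 130 mm high, loose; origin under its centre; leave alone
- beaker: open glass beaker 68 mm across, 80 mm high, loose; origin under its centre; leave alone
- dish: closed petri dish of seeds 84 mm across, 14 mm high, loose; origin under its centre; leave alone
- tweezers: steel tweezers 120 mm long along x, 9 mm wide, 9 mm high, loose; origin under the centre; leave alone
Not all that is in view belongs to the job. Leave any pink or purple look-alike of the lightbox alone.

How it is judged:
On the way, in this order (a step that is already met when the one before it is completed fails the run):
1. the dial stands at the blue mark (value of joint dial between 1.05 and 1.35 rad), for 0.3 s.
2. the gripper has lifted the green mount clear of the rack (height (world z) of mount_green above 0.05 m and contact force between the fingers and mount_green above 0.5 N), for 0.2 s.
At the end, for the whole second after the job is handed in: Dial at 1.2 +- 0.15 rad; gripper holds the green mount still, touching nothing else, window 80 to 120 mm before the lens, within 15 mm of its axis, face square within 0.17 rad, stem upright within 0.14 rad; other mounts upright, moved under 20 mm, other loose things under 30 mm (all of step 1 and x of window in the frame of lens between -0.12 and -0.08 m and y of window in the frame of lens between -0.015 and 0.015 m and z of window in the frame of lens between -0.015 and 0.015 m and angle between mount_green's own z axis and vertical below 0.14 rad and angle between the x axis of mount_green and the x axis of magnifier, either way round below 0.17 rad and contact force between the fingers and mount_green above 1 N and linear speed of mount_green below 0.02 m/s and contact force between mount_green and magnifier below 0.1 N and contact force between mount_green and rack below 0.1 N and distance of each of bottle, beaker, dish, tweezers from where it was at the start of the episode below 0.03 m and distance of each of mount_yellow, mount_red from where it was at the start of the episode below 0.02 m and angle between each of mount_yellow, mount_red's own z axis and vertical below 0.2 rad); the arm keeps its last pose, push and grip.
It fails at once if the magnifier is bumped (more than 5 N) (contact force between magnifier and anything else above 5 N).
It fails at once if another seed mount is moved by more than 20 mm (distance of any of mount_yellow, mount_red from where it was at the start of the episode above 0.02 m).
It fails at once if bottle, beaker, dish or tweezers are moved by more than 30 mm (distance of any of bottle, beaker, dish, tweezers from where it was at the start of the episode above 0.03 m).
It also fails if it takes over 54 s, if anything falls off the work surface, if the arm or the gripper's body presses on something with over 40 N, if the wrist force passes 120 N, or if a joint passes its speed limit or range.

## Working session

There is one attempt and no reset: what is moved stays moved. The work goes in short steps, Python scripts to look and compute and a tool call to move; the robot and the scene stay as the last step left them, time stands still between calls to the robot, and variables do not carry over. Pictures are saved under pics/ and viewed, at most 10 in all, crops included, and the job is handed in when it is done.

Besides the shell and the picture viewer there is one more tool, called after "Emit:" as name([rows], argument=value, ...), one row to a line, values as JSON. carry_out: Moves the arm, as the interface text tells. Its arguments: {"type":"object","properties":{"plan":{"type":"array"},"squeeze":{"type":"number"}},"required":["plan"]}

```bash
mkdir -p pics; python3 - <<'E'
from plant import r
import cv2
s=r.get_state();print(s)
for n in("top","side","wrist"):
    im=r.snapshot(n);cv2.imwrite(f"pics/{n}0.png",im[:,:,::-1]);print(n,r.camera_params(n))
E
```

```text
{'clock': 0.0, 'q': array([-1.07221364,  0.69000213, -0.19447594,  1.56637889,  0.15731425,
        0.90246325, -0.21509787]), 'qd': array([-0.00016896,  0.00163522,  0.0001771 ,  0.00201482, -0.00052294,
       -0.00033135, -0.00157179]), 'joint_torque': array([-2.69878374e-04, -5.27564979e+01, -1.26706615e+00, -1.53421909e+01,
       -5.26655337e-02,  6.76082738e-03,  1.59438055e-04]), 'tool_pos': array([0.27991999, 0.55809191, 0.23788845]), 'eef_rot': array([ 2.30270940e-01,  9.73126111e-01, -9.20932852e-04, -1.33228376e-04]), 'contact_force': array([ 0.35773731, -0.06564096, -0.49543102]), 'moment': array([ 0.00895052,  0.03161794, -0.03407402]), 'finger_force': 0.0, 'opening': 1.0002651759493297}
top {'fx': 451.00640407865075, 'fy': 451.00640407865075, 'cx': 319.56287060192994, 'cy': 241.55292685075096, 'position': array([ 0.33878058, -0.06152232,  1.36209876]), 'attitude': array([-0.70488865,  0.70540361, -0.04203355,  0.06140771])}
side {'fx': 438.82947957518036, 'fy': 438.82947957518036, 'cx': 311.00002013138, 'cy': 237.1569465792723, 'position': array([ 0.10385801, -0.835907  ,  0.88479482]), 'attitude': array([ 0.87908089, -0.2041611 ,  0.10435062, -0.41790666])}
wrist {'fx': 353.56946864878216, 'fy': 353.56946864878216, 'cx': 318.65206492907714, 'cy': 239.54073827236186, 'hand_eye': array([[-5.80684510e-04, -9.66240019e-01, -2.57642947e-01,
         6.62666052e-02],
       [ 9.99999824e-01, -5.29947036e-04, -2.66370085e-04,
        -1.67803741e-03],
       [ 1.20840320e-04, -2.57643057e-01,  9.66240157e-01,
        -1.46208551e-01],
       [ 0.00000000e+00,  0.00000000e+00,  0.00000000e+00,
         1.00000000e+00]])}
```

View pics/top0.png

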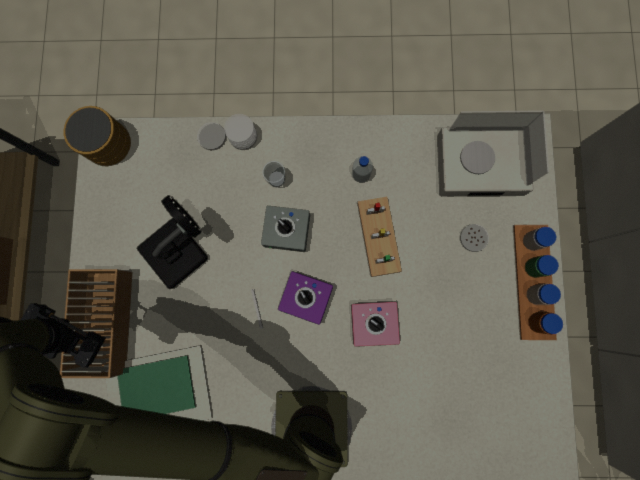

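View pics/side0.png

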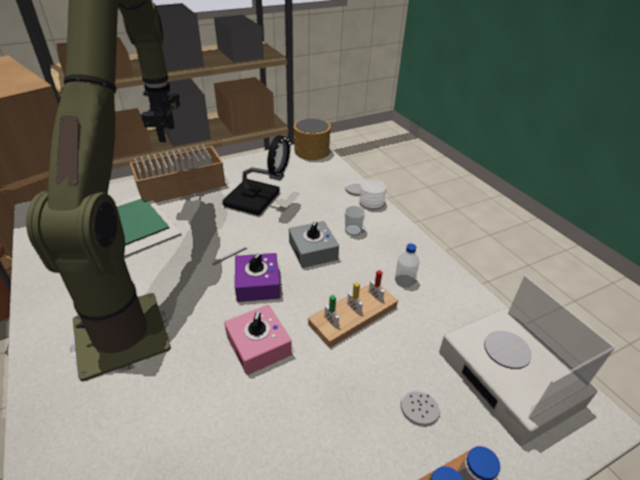

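The top view shows the grey box near (287,228) with its blue dot at about (291,214). The rack is near (380,236), with the green stem at (389,258), yellow at (381,233) and red at (377,208). The magnifier ring runs from (168,198) to (197,235), with its foot below and to the left. The purple and pink boxes are decoys.

```bash
cat > h.py <<'E'
import numpy as np, cv2
from plant import r
from scipy.spatial.transform import Rotation as R
def cam(n,s=None):
    p=r.camera_params(n)
    K=(p["fx"],p["fy"],p["cx"],p["cy"])
    if n=="wrist":
        H=p["hand_eye"]; s=s or r.get_state(); A=R.from_quat(s["eef_rot"]).as_matrix()
        return K,A@H[:3,:3],A@H[:3,3]+s["tool_pos"]
    return K,R.from_quat(p["attitude"]).as_matrix(),np.array(p["position"])
def ray(c,u,v):
    K,A,t=c
    d=A@np.array([(u-K[2])/K[0],(v-K[3])/K[1],1.]); return t,d/np.linalg.norm(d)
def onz(c,u,v,z):
    t,d=ray(c,u,v); return t+d*(z-t[2])/d[2]
def px(c,P):
    K,A,t=c; q=A.T@(np.asarray(P)-t); return K[0]*q[0]/q[2]+K[2],K[1]*q[1]/q[2]+K[3]
def tri(rs):
    M=np.zeros((3,3));b=np.zeros(3)
    for t,d in rs:
        P=np.eye(3)-np.outer(d,d);M+=P;b+=P@t
    return np.linalg.solve(M,b)
def blobs(m,amin=3):
    n,l,st,ce=cv2.connectedComponentsWithStats(m.astype(np.uint8))
    return [(ce[i].round(1).tolist(),int(st[i,4])) for i in range(1,n) if st[i,4]>=amin]
def tool(s,P): # world point in tool axes
    return R.from_quat(s["eef_rot"]).inv().apply(np.asarray(P)-s["tool_pos"])
E
python3 - <<'E'
from h import *
im=cv2.imread("pics/top0.png");sd=cv2.imread("pics/side0.png")
a=cv2.resize(im[195:260,250:320],None,fx=5,fy=5,interpolation=2)
b=cv2.resize(im[185:295,130:240],None,fx=4,fy=4,interpolation=2)[:325*1+115]
c=cv2.resize(sd[125:215,215:305],None,fx=4,fy=4,interpolation=2)
W=np.zeros((440+360,800,3),np.uint8)
W[:325,:350]=a;W[:440,355:795]=b;W[440:,:360]=c
cv2.imwrite("pics/crop0.png",cv2.resize(W,(600,600)))
hs=cv2.cvtColor(im,40).astype(int);h2=cv2.cvtColor(sd,40).astype(int)
T=cam("top");S=cam("side")
for n,lo,hi in(("green",45,75),("yellow",22,32),("red",0,4)):
    f=lambda h:(h[...,0]>=lo)&(h[...,0]<=hi)&(h[...,1]>150)&(h[...,2]>60)
    m=f(hs);m[:195]=0;m[280:]=0;m[:,:350]=0;m[:,405:]=0
    k=f(h2);k[:260]=0;k[330:]=0;k[:,:310]=0;k[:,400:]=0
    print(n,blobs(m),blobs(k),[onz(T,*c,.12).round(3) for c,_ in blobs(m)])
m=(hs[...,0]>100)&(hs[...,0]<125)&(hs[...,1]>120)&(hs[...,2]>70);m[:200]=0;m[255:]=0;m[:,:255]=0;m[:,320:]=0
print("blue",[(b,onz(T,*b[0],.061).round(3)) for b in blobs(m,1)])
m=(hs[...,1]<60)&(hs[...,2]>50)&(hs[...,2]<140);m[:195]=0;m[262:]=0;m[:,:250]=0;m[:,325:]=0
m=cv2.morphologyEx(m.astype(np.uint8),cv2.MORPH_OPEN,np.ones((3,3)))
c=max(cv2.findContours(m,0,2)[0],key=cv2.contourArea);q=cv2.boxPoints(cv2.minAreaRect(c));print("box",q,[onz(T,*p,.06).round(3) for p in q])
m=(hs[...,0]<22)&(hs[...,1]>90)&(hs[...,2]>90);m[:190]=0;m[285:]=0;m[:,:345]=0;m[:,412:]=0
c=max(cv2.findContours(m.astype(np.uint8),0,2)[0],key=cv2.contourArea);q=cv2.boxPoints(cv2.minAreaRect(c));print("rack",q,[onz(T,*p,.03).round(3) for p in q])
E
```

```text
green [([387.0, 259.0], 3)] [([332.3, 298.5], 14), ([331.4, 305.9], 18)] [array([ 0.473, -0.213,  0.12 ])]
yellow [([382.1, 230.9], 22)] [([355.9, 289.3], 45)] [array([ 0.552, -0.201,  0.12 ])]
red [([377.2, 205.2], 20)] [([378.0, 277.8], 60)] [array([ 0.625, -0.189,  0.12 ])]
blue [(([290.8, 213.7], 12), array([0.614, 0.059, 0.061]))]
box [[250. 195.]
 [324. 195.]
 [324. 261.]
 [250. 261.]] [array([0.672, 0.182, 0.06 ]), array([ 0.67 , -0.039,  0.06 ]), array([ 0.474, -0.039,  0.06 ]), array([0.474, 0.177, 0.06 ])]
rack [[357.2692  201.31882]
 [387.17545 195.80978]
 [401.00668 270.89352]
 [371.10043 276.40256]] [array([ 0.658, -0.139,  0.03 ]), array([ 0.674, -0.229,  0.03 ]), array([ 0.447, -0.265,  0.03 ]), array([ 0.431, -0.177,  0.03 ])]
```

View pics/crop0.png

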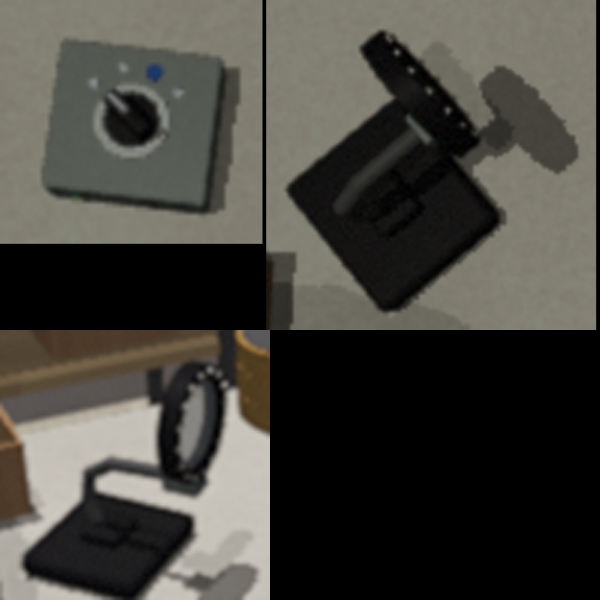

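The crop shows the pointer at the first dot (dial about 0), with the blue dot third. The magnifier's lamps face up and right in the top view, away from its foot. Next I'll compute the dial, box yaw and magnifier pose.

```bash
python3 - <<'E'
from h import *
T=cam("top");S=cam("side")
A=lambda u,v:(250+u/3.75,195+v/3.75); B=lambda u,v:(130+(u-266)/3,185+v/3)
C=[onz(T,*A(*p),.06) for p in((63,40),(222,57),(45,190),(207,207))]
print("box",np.round(C,3),"yaw",[np.arctan2(*(C[i]-C[j])[1::-1]).round(3) for i,j in((0,2),(1,3))], np.mean(C,0).round(3))
D=onz(T,*A(131,121),.07);P=onz(T,*A(108,93),.102);P0=onz(T,*A(131,120),.102);bl=onz(T,290.8,213.7,.061)
print("dial",D.round(3),"ptr",np.arctan2(*(P-P0)[1::-1]),"blue",np.arctan2(*(bl-D)[1::-1]))
F=[onz(T,*B(*p),.045) for p in((288,188),(388,310),(500,215))];print("foot",np.round(F,3),np.arctan2(*(F[2]-F[1])[1::-1]),np.arctan2(*(F[0]-F[1])[1::-1]))
# ring
sd=cv2.imread("pics/side0.png");s=lambda u,v:(215+u/3,125+(v-330)/3)
c=s(191,421);print("ring side px",c)
r1=onz(T,*B(418,88),.255);print("ring top guess",r1.round(3), "axis on side z=.2",onz(S,*c,.2).round(3))
st=r.get_state();print("tool axes",R.from_quat(st["eef_rot"]).as_matrix().round(3), "dial in tool",tool(st,[D[0],D[1],.2]).round(3))
E
```

```text
box [[0.639 0.131 0.06 ]
 [0.625 0.005 0.06 ]
 [0.519 0.143 0.06 ]
 [0.506 0.016 0.06 ]] yaw [np.float64(-0.099), np.float64(-0.093)] [0.572 0.074 0.06 ]
dial [0.572 0.075 0.07 ] ptr 0.7048950651257148 blue -0.36005284676669386
foot [[0.516 0.518 0.045]
 [0.396 0.412 0.045]
 [0.489 0.305 0.045]] -0.8530410833820592 0.7222645512618274
ring side px (278.6666666666667, 155.33333333333334)
ring top guess [0.573 0.32  0.255] axis on side z=.2 [0.582 0.337 0.2  ]
tool axes [[-0.894  0.448 -0.001]
 [ 0.448  0.894 -0.001]
 [-0.    -0.001 -1.   ]] dial in tool [-0.477 -0.301  0.039]
```

Emit:
carry_out([
  {"xyz":[0,0,-0.04],"rot":[0,0,-0.12],"grip":0},
  {"xyz":[0,0,-0.08],"rot":[0,0,-0.24],"grip":0},
  {"xyz":[0,0,-0.12],"rot":[0,0,-0.36],"grip":0},
  {"xyz":[-0.033,-0.021,-0.13],"rot":[0,0,-0.48],"grip":0},
  {"xyz":[-0.067,-0.042,-0.13],"rot":[0,0,-0.6],"grip":0},
  {"xyz":[-0.101,-0.064,-0.13],"rot":[0,0,-0.72],"grip":0},
  {"xyz":[-0.136,-0.086,-0.13],"rot":[0,0,-0.84],"grip":0},
  {"xyz":[-0.17,-0.107,-0.13],"rot":[0,0,-0.96],"grip":0},
])

```text
clock: 0.82
tool_pos: [0.3848, 0.3847, 0.3686]
eef_rot: [-0.248, 0.969, -0.0, -0.0]
contact_force: [0.4, 0.4, 0.5]
opening: 0.998
finger_force: 0.0
```

```bash
python3 - <<'E'
from h import *
s=r.get_state();M=R.from_quat(s["eef_rot"]).as_matrix()
print(s["clock"],s["q"].round(2),s["tool_pos"].round(3),"yaw y",np.arctan2(M[1,1],M[0,1]),"dial",tool(s,[.572,.075,.25]).round(3))
E
```

```text
0.8167 [-0.57  0.47 -0.49  1.61  0.24  1.12  0.96] [0.385 0.385 0.369] yaw y 2.0720794665009876 dial [-0.015 -0.361  0.119]
```

Emit:
carry_out([
  {"xyz":[-0.002,-0.041,0],"rot":[0,0,-0.1],"grip":0},
  {"xyz":[-0.004,-0.082,0],"rot":[0,0,-0.2],"grip":0},
  {"xyz":[-0.006,-0.123,0],"rot":[0,0,-0.3],"grip":0},
  {"xyz":[-0.007,-0.164,0.0],"rot":[0,0,-0.3],"grip":0},
  {"xyz":[-0.009,-0.205,0.0],"rot":[0,0,-0.3],"grip":0},
  {"xyz":[-0.011,-0.246,0.02],"rot":[0,0,-0.3],"grip":0},
  {"xyz":[-0.013,-0.287,0.04],"rot":[0,0,-0.3],"grip":0},
  {"xyz":[-0.015,-0.325,0.06],"rot":[0,0,-0.3],"grip":0},
])

```text
clock: 1.48
tool_pos: [0.5483, 0.113, 0.3126]
eef_rot: [-0.387, 0.922, -0.0, 0.0]
contact_force: [0.7, -0.8, 0.0]
opening: 1.002
finger_force: 0.0
```

Emit:
carry_out([
  {"xyz":[0,-0.025,0.03],"rot":[0,0,0],"grip":0},
  {"xyz":[0,-0.035,0.06],"rot":[0,0,0],"grip":0},
  {"xyz":[0,-0.035,0.06],"rot":[0,0,0],"grip":0},
  {"xyz":[0,-0.035,0.06],"rot":[0,0,0],"grip":0},
])

```text
clock: 1.82
tool_pos: [0.5713, 0.0904, 0.2519]
eef_rot: [-0.387, 0.922, 0.001, -0.002]
contact_force: [1.0, 0.4, 0.4]
opening: 1.002
finger_force: 0.0
```

```bash
python3 - <<'E'
from h import *
s=r.get_state();im=r.snapshot("wrist");cv2.imwrite("pics/w1.png",im[:,:,::-1])
M=R.from_quat(s["eef_rot"]).as_matrix();c=cam("wrist",s)
print(s["clock"],s["q"].round(2),s["tool_pos"].round(3),"yaw y",np.arctan2(M[1,1],M[0,1]),"dial px",px(c,[.572,.075,.102]))
np.save("s1.npy",np.r_[s["tool_pos"],s["eef_rot"]])
E
```

```text
1.8167 [ 0.05  0.64 -0.49  1.68  0.36  0.91  1.78] [0.571 0.09  0.252] yaw y 2.3654463525160443 dial px (np.float64(305.23730752740687), np.float64(215.30041442345006))
```

View pics/w1.png

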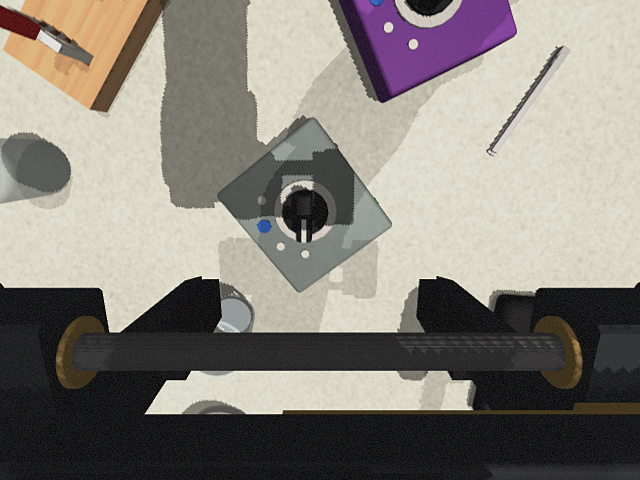

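The wrist view shows the dial ring centred near (305,210). Its bar is vertical in the image with the pointer at (304,235), so the tool is already aligned with it.

```bash
python3 - <<'E'
from h import *
a=np.load("s1.npy");s=dict(tool_pos=a[:3],eef_rot=a[3:]);c=cam("wrist",s)
im=cv2.imread("pics/w1.png");h=cv2.cvtColor(im,40).astype(int)
m=h[...,2]<40;m[:185]=0;m[240:]=0;m[:,285:][:,50:]=0;m[:,:285]=0
print(blobs(m,30))
for p,z in(((305,210),.066),((304,210),.102),((304,238),.102),((264,226),.06)):
    P=onz(c,*p,z);print(P.round(4),tool(s,P).round(4))
for p in((312,118),(392,225),(300,292),(218,194)): print(onz(c,*p,.06).round(3))
s=r.get_state();print(tool(s,onz(c,305,210,.066)*[1,1,0]+[0,0,.078]))
E
```

```text
[([305.5, 212.2], 1298)]
[0.5743 0.0752 0.066 ] [ 0.0082 -0.0132  0.1859]
[0.5695 0.071  0.102 ] [ 0.0146 -0.0127  0.1499]
[0.5869 0.0883 0.102 ] [-0.0099 -0.0129  0.1498]
[0.615  0.0589 0.06  ] [-0.0087 -0.0538  0.1917]
[0.511 0.021 0.06 ]
[0.525 0.146 0.06 ]
[0.639 0.133 0.06 ]
[0.624 0.007 0.06 ]
[ 0.0105907  -0.01360092  0.17570055]
```

Emit:
carry_out([
  {"xyz":[0.005,-0.013,0.035],"rot":[0,0,0],"grip":0},
  {"xyz":[0.0095,-0.013,0.07],"rot":[0,0,0],"grip":0},
  {"xyz":[0.0095,-0.013,0.105],"rot":[0,0,0],"grip":0},
  {"xyz":[0.0095,-0.013,0.135],"rot":[0,0,0],"grip":0},
  {"xyz":[0.0095,-0.013,0.16],"rot":[0,0,0],"grip":0},
  {"xyz":[0.0095,-0.013,0.173],"rot":[0,0,0],"grip":0},
  {"xyz":[0.0095,-0.013,0.174],"rot":[0,0,0],"grip":140},
  {"xyz":[0.0095,-0.013,0.174],"rot":[0,0,0],"grip":220},
], squeeze=25)

```text
clock: 2.53
tool_pos: [0.5758, 0.0768, 0.0806]
eef_rot: [-0.388, 0.922, 0.0, 0.001]
contact_force: [-0.4, 0.7, 1.0]
opening: 0.872
finger_force: 0.0
```

Emit:
carry_out([
  {"xyz":[0,0,0],"rot":[0,0,0],"grip":240},
  {"xyz":[0,0,0],"rot":[0,0,0],"grip":240},
  {"xyz":[0,0,0],"rot":[0,0,0],"grip":240},
  {"xyz":[0,0,0],"rot":[0,0,0],"grip":240},
  {"xyz":[0,0,0],"rot":[0,0,0],"grip":240},
])

```text
clock: 2.95
tool_pos: [0.5755, 0.0747, 0.0797]
eef_rot: [-0.387, 0.922, -0.0, 0.001]
contact_force: [-0.1, 0.5, -0.2]
opening: 0.495
finger_force: 0.0
```

```bash
python3 - <<'E'
from h import *
s=r.get_state();M=R.from_quat(s["eef_rot"]).as_matrix()
print(s["q"].round(2),s["tool_pos"].round(4),np.arctan2(M[1,1],M[0,1]),s["opening"],s["finger_force"],s["moment"])
E
```

```text
[-0.01  0.88 -0.35  1.82  0.53  0.54  1.66] [0.5755 0.0747 0.0797] 2.365732469682809 0.4945198705718291 0.0 [0.08656542 0.04223279 0.04567746]
```

Emit:
carry_out([
  {"xyz":[0,0,0],"rot":[0,0,0],"grip":240},
  {"xyz":[0,0,0],"rot":[0,0,0],"grip":240},
  {"xyz":[0,0,0],"rot":[0,0,0],"grip":240},
  {"xyz":[0,0,0],"rot":[0,0,0],"grip":240},
  {"xyz":[0,0,0],"rot":[0,0,0],"grip":240},
  {"xyz":[0,0,0],"rot":[0,0,0],"grip":240},
  {"xyz":[0,0,0],"rot":[0,0,0],"grip":240},
])

```text
clock: 3.53
tool_pos: [0.5745, 0.0752, 0.0789]
eef_rot: [-0.387, 0.922, 0.0, -0.0]
contact_force: [-3.2, 1.6, 1.8]
opening: 0.156
finger_force: 25.0
```

Gripped (14 mm). Now I'll turn it clockwise by 1.2.

Emit:
carry_out([
  {"xyz":[0,0,0],"rot":[0,0,0.1],"grip":240},
  {"xyz":[0,0,0],"rot":[0,0,0.2],"grip":240},
  {"xyz":[0,0,0],"rot":[0,0,0.3],"grip":240},
  {"xyz":[0,0,0],"rot":[0,0,0.4],"grip":240},
  {"xyz":[0,0,0],"rot":[0,0,0.5],"grip":240},
  {"xyz":[0,0,0],"rot":[0,0,0.6],"grip":240},
  {"xyz":[0,0,0],"rot":[0,0,0.7],"grip":240},
  {"xyz":[0,0,0],"rot":[0,0,0.8],"grip":240},
])

```text
clock: 4.2
tool_pos: [0.5737, 0.0771, 0.0789]
eef_rot: [0.004, 1.0, 0.001, -0.001]
contact_force: [-3.9, 5.1, 2.8]
opening: 0.158
finger_force: 25.0
```

Emit:
carry_out([
  {"xyz":[0,0,0],"rot":[0,0,0.1],"grip":240},
  {"xyz":[0,0,0],"rot":[0,0,0.2],"grip":240},
  {"xyz":[0,0,0],"rot":[0,0,0.3],"grip":240},
  {"xyz":[0,0,0],"rot":[0,0,0.4],"grip":240},
  {"xyz":[0,0,0],"rot":[0,0,0.4],"grip":240},
  {"xyz":[0,0,0],"rot":[0,0,0.4],"grip":240},
])

```text
clock: 4.7
tool_pos: [0.574, 0.078, 0.079]
eef_rot: [0.2, 0.98, 0.001, -0.001]
contact_force: [-3.1, 6.1, 1.4]
opening: 0.151
finger_force: 25.0
```

```bash
python3 - <<'E'
from h import *
s=r.get_state();M=R.from_quat(s["eef_rot"]).as_matrix()
print(s["q"].round(2),s["tool_pos"].round(4),np.arctan2(M[1,1],M[0,1]),s["opening"],s["finger_force"],s["moment"])
E
```

```text
[-0.18  0.86 -0.06  1.83  0.09  0.46  0.87] [0.574 0.078 0.079] 1.1685466223399028 0.151413954482081 25.00043568201363 [ 1.20071061  0.75383967 -0.10135516]
```

Emit:
carry_out([
  {"xyz":[0,0,0],"rot":[0,0,0],"grip":90},
  {"xyz":[0,0,0],"rot":[0,0,0],"grip":90},
  {"xyz":[0,0,0],"rot":[0,0,0],"grip":90},
  {"xyz":[0,0,-0.03],"rot":[0,0,0],"grip":90},
  {"xyz":[0,0,-0.07],"rot":[0,0,0],"grip":90},
  {"xyz":[0,0,-0.11],"rot":[0,0,0],"grip":90},
  {"xyz":[0,0,-0.15],"rot":[0,0,0],"grip":90},
  {"xyz":[0,0,-0.18],"rot":[0,0,0],"grip":90},
])

```text
clock: 5.37
tool_pos: [0.5762, 0.0739, 0.2625]
eef_rot: [0.202, 0.979, 0.0, 0.002]
contact_force: [0.5, -0.4, -0.0]
opening: 0.646
finger_force: 0.0
```

Emit:
carry_out([
  {"xyz":[-0.003,-0.041,0],"rot":[0,0,-0.08],"grip":90},
  {"xyz":[-0.007,-0.082,0],"rot":[0,0,-0.16],"grip":90},
  {"xyz":[-0.011,-0.123,0],"rot":[0,0,-0.24],"grip":90},
  {"xyz":[-0.014,-0.164,0],"rot":[0,0,-0.32],"grip":90},
  {"xyz":[-0.018,-0.205,0],"rot":[0,0,-0.4],"grip":90},
  {"xyz":[-0.021,-0.246,0],"rot":[0,0,-0.48],"grip":90},
  {"xyz":[-0.025,-0.28,0],"rot":[0,0,-0.57],"grip":90},
  {"xyz":[-0.027,-0.307,0],"rot":[0,0,-0.57],"grip":90},
])

```text
clock: 6.03
tool_pos: [0.4772, -0.2227, 0.259]
eef_rot: [-0.082, 0.997, -0.001, -0.0]
contact_force: [-0.2, 0.8, -0.1]
opening: 0.647
finger_force: 0.0
```

Emit:
carry_out([
  {"xyz":[0,0,0],"rot":[0,0,0],"grip":90},
  {"xyz":[0,0,0],"rot":[0,0,0],"grip":90},
])

```text
clock: 6.2
tool_pos: [0.478, -0.2208, 0.2589]
eef_rot: [-0.08, 0.997, -0.0, -0.0]
contact_force: [0.2, 0.9, -0.4]
opening: 0.644
finger_force: 0.0
```

```bash
python3 - <<'E'
from h import *
s=r.get_state();im=r.snapshot("wrist");t=r.snapshot("top")
W=np.vstack([im,np.zeros((120,640,3),np.uint8)]);W[480:,:]=0
cr=cv2.resize(t[195:262,250:320],None,fx=1.7,fy=1.7,interpolation=2);W[485:485+cr.shape[0],:cr.shape[1]]=cr
cv2.imwrite("pics/w2.png",W[:,:,::-1])
M=R.from_quat(s["eef_rot"]).as_matrix();c=cam("wrist",s)
print(s["clock"],s["q"].round(2),s["tool_pos"].round(4),"yaw y",np.arctan2(M[1,1],M[0,1]),"green px",px(c,[.4785,-.215,.12]),s["opening"])
np.save("s2.npy",np.r_[s["tool_pos"],s["eef_rot"]])
E
```

```text
6.2 [ 0.52  0.54 -0.27  1.83  0.19  0.79  1.88] [ 0.478  -0.2208  0.2589] yaw y 1.7303298970152359 green px (np.float64(327.07825516235744), np.float64(230.99072526460415)) 0.6438108635970297
```

View pics/w2.png

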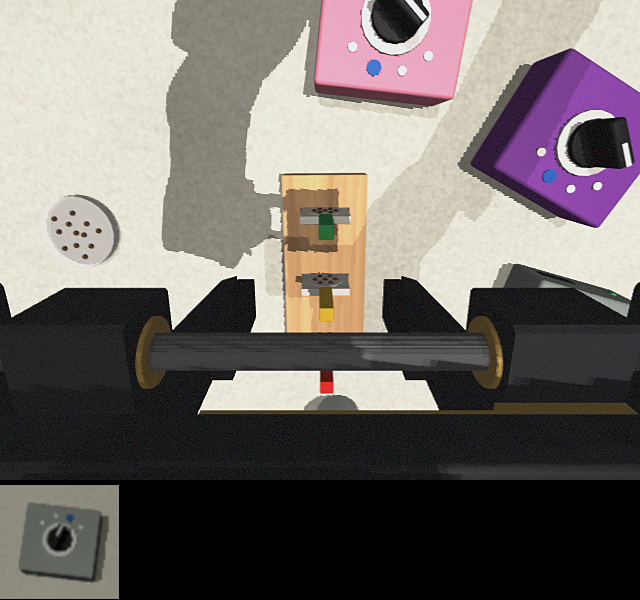

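The pointer now stands at the blue dot. The green stem top is at (327,233), square to the view and close to the predicted (327,231).

```bash
python3 - <<'E'
from h import *
a=np.load("s2.npy");s=dict(tool_pos=a[:3],eef_rot=a[3:]);c=cam("wrist",s)
im=cv2.imread("pics/w2.png")[:480];h=cv2.cvtColor(im,40).astype(int)
m=(h[...,0]>45)&(h[...,0]<85)&(h[...,1]>130);m[:205]=0;m[250:]=0;m[:,:300]=0;m[:,350:]=0
ys,xs=np.where(m);print(xs.min(),xs.max(),ys.min(),ys.max())
for v in(ys.max()-6,):
    P=onz(c,xs.mean(),v,.12);print(P.round(4))
P=onz(c,xs.mean(),233,.12);s=r.get_state();print(P.round(4),tool(s,[P[0],P[1],.079]).round(4))
E
```

```text
319 333 214 239
[ 0.4803 -0.2156  0.12  ]
[ 0.4803 -0.2156  0.12  ] [-0.0011  0.0016  0.1801]
```

Emit:
carry_out([
  {"xyz":[-0.001,0.002,0.04],"rot":[0,0,0],"grip":90},
  {"xyz":[-0.001,0.002,0.08],"rot":[0,0,0],"grip":90},
  {"xyz":[-0.001,0.002,0.115],"rot":[0,0,0],"grip":90},
  {"xyz":[-0.001,0.002,0.145],"rot":[0,0,0],"grip":90},
  {"xyz":[-0.001,0.002,0.168],"rot":[0,0,0],"grip":90},
  {"xyz":[-0.001,0.002,0.18],"rot":[0,0,0],"grip":90},
  {"xyz":[-0.001,0.002,0.18],"rot":[0,0,0],"grip":90},
  {"xyz":[-0.001,0.002,0.18],"rot":[0,0,0],"grip":200},
], squeeze=20)

```text
clock: 6.97
tool_pos: [0.4802, -0.2143, 0.0787]
eef_rot: [-0.084, 0.996, 0.001, -0.0]
contact_force: [0.1, -0.2, 0.3]
opening: 0.59
finger_force: 0.0
```

Emit:
carry_out([
  {"xyz":[0,0,0],"rot":[0,0,0],"grip":240},
  {"xyz":[0,0,0],"rot":[0,0,0],"grip":240},
  {"xyz":[0,0,0],"rot":[0,0,0],"grip":240},
  {"xyz":[0,0,0],"rot":[0,0,0],"grip":240},
  {"xyz":[0,0,0],"rot":[0,0,0],"grip":240},
  {"xyz":[0,0,0],"rot":[0,0,0],"grip":240},
  {"xyz":[0,0,0],"rot":[0,0,0],"grip":240},
  {"xyz":[0,0,0],"rot":[0,0,0],"grip":240},
])

```text
clock: 7.63
tool_pos: [0.4798, -0.216, 0.0792]
eef_rot: [-0.082, 0.997, -0.0, 0.0]
contact_force: [-0.2, 0.8, 1.5]
opening: 0.149
finger_force: 20.0
```

Emit:
carry_out([
  {"xyz":[0,0,-0.012],"rot":[0,0,0],"grip":240},
  {"xyz":[0,0,-0.03],"rot":[0,0,0],"grip":240},
  {"xyz":[0,0,-0.055],"rot":[0,0,0],"grip":240},
  {"xyz":[0,0,-0.085],"rot":[0,0,0],"grip":240},
  {"xyz":[0,0,-0.12],"rot":[0,0,0],"grip":240},
  {"xyz":[0,0,-0.15],"rot":[0,0,0],"grip":240},
  {"xyz":[0,0,-0.175],"rot":[0,0,0],"grip":240},
  {"xyz":[0,0,-0.185],"rot":[0,0,0],"grip":240},
], squeeze=30)

```text
clock: 8.3
tool_pos: [0.4811, -0.2164, 0.2675]
eef_rot: [-0.082, 0.997, -0.001, 0.003]
contact_force: [-1.2, -1.3, 0.1]
opening: 0.142
finger_force: 30.0
```

```bash
python3 - <<'E'
from h import *
s=r.get_state();im=r.snapshot("side");t=r.snapshot("top")
W=np.zeros((600,800,3),np.uint8)
W[:400,:400]=cv2.resize(im[120:220,210:310],None,fx=4,fy=4,interpolation=2)
W[:400,400:]=cv2.resize(t[185:285,140:240],None,fx=4,fy=4,interpolation=2)
W[400:,:300]=cv2.resize(im[230:330,260:410],None,fx=2,fy=2,interpolation=2)
cv2.imwrite("pics/c3.png",W[:,:,::-1]);cv2.imwrite("pics/side3.png",im[:,:,::-1]);cv2.imwrite("pics/top3.png",t[:,:,::-1])
print(s["clock"],s["q"].round(2),s["tool_pos"],s["finger_force"],s["opening"])
E
```

```text
8.3 [ 0.52  0.53 -0.28  1.83  0.2   0.81  1.87] [ 0.48108333 -0.21643638  0.26748734] 29.977539441897534 0.14162060138491642
```

View pics/c3.png

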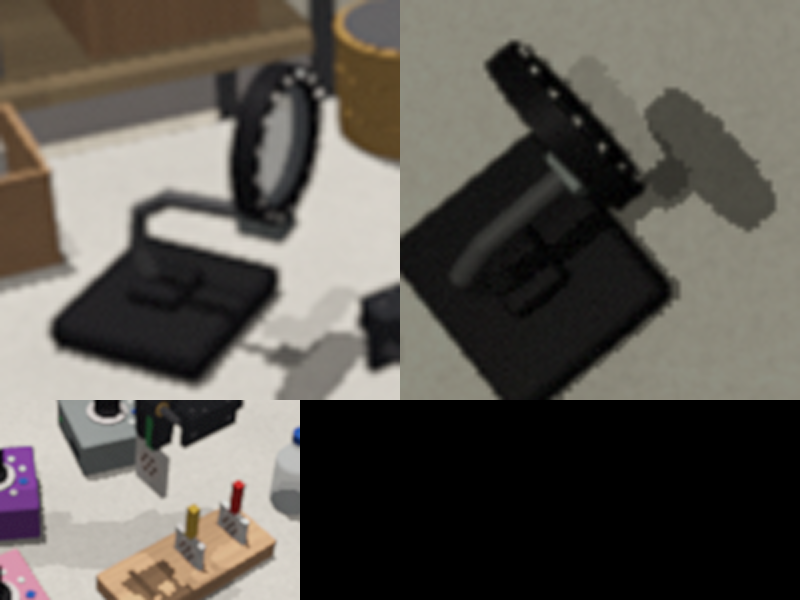

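The mount is lifted clear, with yellow and red still standing. In the crop, the ring's centre is at (277,145) in the side view. In the top view its ends are at (500,52) and (630,197).

```bash
python3 - <<'E'
from h import *
T=cam("top");S=cam("side")
B=lambda u,v:(140+(u-400)/4,185+v/4)
a=onz(T,*B(500,52),.2);b=onz(T,*B(630,197),.2);print(a.round(3),b.round(3),np.linalg.norm(a-b),"front yaw",np.arctan2(*(b-a)[1::-1])+np.pi/2,(a+b)/2)
print("side",onz(S,210+277/4,120+145/4,.2).round(3))
print(tri([ray(T,*B(565,124)),ray(S,210+277/4,120+145/4)]))
# foot edges
h=cv2.cvtColor(cv2.imread("pics/top3.png"),40)
L=np.mean([(a+b)[:2]/2,onz(S,210+277/4,120+145/4,.2)[:2]],0);print("L",L)
for y in(-.83,):
    V=L+.1*np.array([np.cos(y),np.sin(y)]);print("view",V)
E
```

```text
[0.629 0.383 0.2  ] [0.531 0.292 0.2  ] 0.13428014580509834 front yaw -0.8215591539665739 [0.57969396 0.33761054 0.2       ]
side [0.582 0.331 0.2  ]
[0.58240402 0.33803129 0.19607198]
L [0.58066922 0.33427043]
view [0.6481568  0.26047729]
```

Emit:
carry_out([
  {"xyz":[-0.01,0.014,0],"rot":[0,0,0.05],"grip":240},
  {"xyz":[-0.027,0.039,0],"rot":[0,0,0.12],"grip":240},
  {"xyz":[-0.046,0.066,0],"rot":[0,0,0.19],"grip":240},
  {"xyz":[-0.065,0.093,0],"rot":[0,0,0.26],"grip":240},
  {"xyz":[-0.084,0.12,0],"rot":[0,0,0.33],"grip":240},
  {"xyz":[-0.103,0.147,0],"rot":[0,0,0.4],"grip":240},
  {"xyz":[-0.122,0.174,0],"rot":[0,0,0.47],"grip":240},
  {"xyz":[-0.14,0.2,0],"rot":[0,0,0.54],"grip":240},
])

```text
clock: 9.07
tool_pos: [0.5845, 0.0061, 0.2622]
eef_rot: [0.188, 0.982, -0.0, -0.001]
contact_force: [-0.3, -0.1, -0.1]
opening: 0.146
finger_force: 30.0
```

```bash
python3 - <<'E'
from h import *
s=r.get_state();M=R.from_quat(s["eef_rot"]).as_matrix()
print(s["q"].round(2),s["tool_pos"],np.arctan2(M[1,1],M[0,1]),tool(s,[.688,.216,.233]).round(4),s["finger_force"])
E
```

```text
[-0.03  0.6  -0.1   1.66  0.07  0.88  1.03] [0.58449273 0.00607293 0.2621705 ] 1.1931180689914134 [-0.0189  0.2333  0.0288] 29.974814513116144
```

Emit:
carry_out([
  {"xyz":[-0.003,0.03,0.0],"rot":[0,0,0.06],"grip":240},
  {"xyz":[-0.006,0.062,0.005],"rot":[0,0,0.12],"grip":240},
  {"xyz":[-0.009,0.095,0.01],"rot":[0,0,0.18],"grip":240},
  {"xyz":[-0.011,0.13,0.015],"rot":[0,0,0.25],"grip":240},
  {"xyz":[-0.013,0.165,0.02],"rot":[0,0,0.32],"grip":240},
  {"xyz":[-0.016,0.2,0.024],"rot":[0,0,0.39],"grip":240},
  {"xyz":[-0.018,0.223,0.028],"rot":[0,0,0.455],"grip":240},
  {"xyz":[-0.019,0.233,0.029],"rot":[0,0,0.455],"grip":240},
])

```text
clock: 9.73
tool_pos: [0.6867, 0.2197, 0.2312]
eef_rot: [0.402, 0.916, -0.0, -0.002]
contact_force: [-0.3, -0.1, -0.9]
opening: 0.146
finger_force: 30.0
```

```bash
python3 - <<'E'
from h import *
s=r.get_state();M=R.from_quat(s["eef_rot"]).as_matrix()
im=r.snapshot("wrist");cv2.imwrite("pics/w4.png",im[:,:,::-1])
print(s["q"].round(2),s["tool_pos"],np.arctan2(M[1,1],M[0,1]),tool(s,[.648,.26,.233]).round(4),s["finger_force"])
E
```

```text
[-0.4   0.84  0.05  1.24 -0.05  1.07  0.41] [0.68666632 0.21970776 0.2311531 ] 0.7436680261642109 [ 0.0558 -0.0012 -0.0016] 29.97782196966
```

Now I'll move 56 mm in along the lens axis.

Emit:
carry_out([
  {"xyz":[0.012,0,0],"rot":[0,0,0],"grip":240},
  {"xyz":[0.026,0,0],"rot":[0,0,0],"grip":240},
  {"xyz":[0.04,-0.001,0],"rot":[0,0,0],"grip":240},
  {"xyz":[0.05,-0.001,-0.001],"rot":[0,0,0],"grip":240},
  {"xyz":[0.056,-0.001,-0.001],"rot":[0,0,0],"grip":240},
  {"xyz":[0.056,-0.001,-0.001],"rot":[0,0,0],"grip":240},
  {"xyz":[0.056,-0.001,-0.001],"rot":[0,0,0],"grip":240},
])

```text
clock: 10.37
tool_pos: [0.6492, 0.2548, 0.2366]
eef_rot: [0.403, 0.915, 0.0, 0.0]
contact_force: [-0.9, -0.3, -0.5]
opening: 0.144
finger_force: 30.0
```

```bash
python3 - <<'E'
from h import *
s=r.get_state();M=R.from_quat(s["eef_rot"]).as_matrix()
w=r.snapshot("wrist");im=r.snapshot("side");t=r.snapshot("top")
W=np.zeros((600,800,3),np.uint8)
W[:360,:400]=cv2.resize(im[120:210,240:340],None,fx=4,fy=4,interpolation=2)
W[:360,400:]=cv2.resize(t[175:265,150:250],None,fx=4,fy=4,interpolation=2)
W[360:,:640]=w[:240]
cv2.imwrite("pics/c5.png",W[:,:,::-1])
c=cam("wrist",s);print([px(c,(.581-.065*a*np.sin(y)+.012*np.cos(y),.335+.065*a*np.cos(y)+.012*np.sin(y),.2+.065*(1-a*a)**.5)) for y in(-.835,) for a in(-.7,-.35,0,.35,.7)])
print(s["clock"],s["tool_pos"],M.round(3),np.arctan2(M[1,1],M[0,1]),tool(s,[.648,.26,.233]).round(4),s["finger_force"])
Wd=[*s["tool_pos"][:2],s["tool_pos"][2]-.033];print("window px side,top",px(cam("side"),Wd),px(cam("top"),Wd))
E
```

```text
[(np.float64(204.98435447846606), np.float64(63.53277399981687)), (np.float64(263.4221095278113), np.float64(53.632831272671496)), (np.float64(336.81764076045266), np.float64(50.651084824384924)), (np.float64(408.84274552487994), np.float64(54.44739826882082)), (np.float64(463.1976062202336), np.float64(64.9659660168611))]
10.3667 [0.64922459 0.25480101 0.2365628 ] [[-0.675  0.738  0.001]
 [ 0.738  0.675 -0.   ]
 [-0.001  0.001 -1.   ]] 0.7413487565369218 [0.0047 0.0026 0.0036] 29.97703858301975
window px side,top (np.float64(308.65762400951553), np.float64(161.4600598879407)) (np.float64(212.75679581718072), np.float64(189.94905321523055))
```

View pics/c5.png

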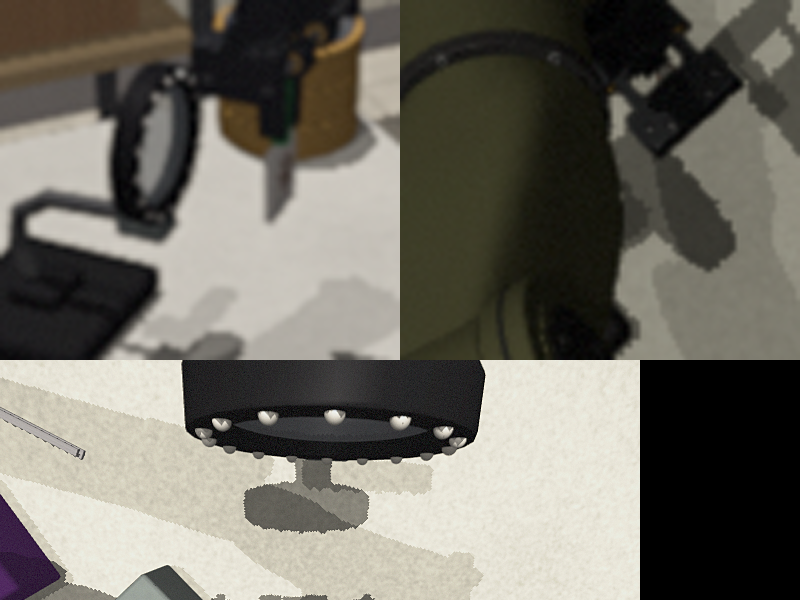

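The wrist view shows the ring's front rim centred at column 334 (predicted 337), level and square to within about 0.03 rad. The side crop shows the plate hanging upright. A small final correction follows.

Emit:
carry_out([
  {"xyz":[0.002,0.001,0.001],"rot":[0,0,0],"grip":240},
  {"xyz":[0.003,0.003,0.003],"rot":[0,0,0],"grip":240},
  {"xyz":[0.003,0.003,0.003],"rot":[0,0,0],"grip":240},
  {"xyz":[0.003,0.003,0.003],"rot":[0,0,0],"grip":240},
  {"xyz":[0.003,0.003,0.003],"rot":[0,0,0],"grip":240},
  {"xyz":[0.003,0.003,0.003],"rot":[0,0,0],"grip":240},
])

```text
clock: 11.02
tool_pos: [0.6496, 0.259, 0.233]
eef_rot: [0.403, 0.915, -0.0, 0.0]
contact_force: [0.2, 0.3, -0.5]
opening: 0.147
finger_force: 30.0
```

```bash
python3 - <<'E'
from h import *
s=r.get_state();im=r.snapshot("side");s2=r.get_state()
a=cv2.resize(im[120:210,240:340],None,fx=5,fy=5,interpolation=2)
b=cv2.resize(im[220:340,280:430],(500,400),interpolation=2)
W=np.zeros((450,800,3),np.uint8);W[:,:500]=a;W[:240,500:]=cv2.resize(b,(300,240))
cv2.imwrite("pics/c6.png",W[:,:,::-1])
for k in(s,s2):print(k["clock"],tool(k,[.648,.26,.233]).round(4),np.abs(k["qd"]).max(),k["finger_force"])
P=s2["tool_pos"]-[0,0,.033];print(px(cam("side"),P))
E
```

```text
11.0167 [ 0.0018 -0.0005 -0.    ] 0.003991155125652913 29.97720054758247
11.0667 [ 0.0018 -0.0005  0.0001] 0.0022234242432724507 29.97711534902919
(np.float64(308.1675760282015), np.float64(161.83216350370532))
```

View pics/c6.png

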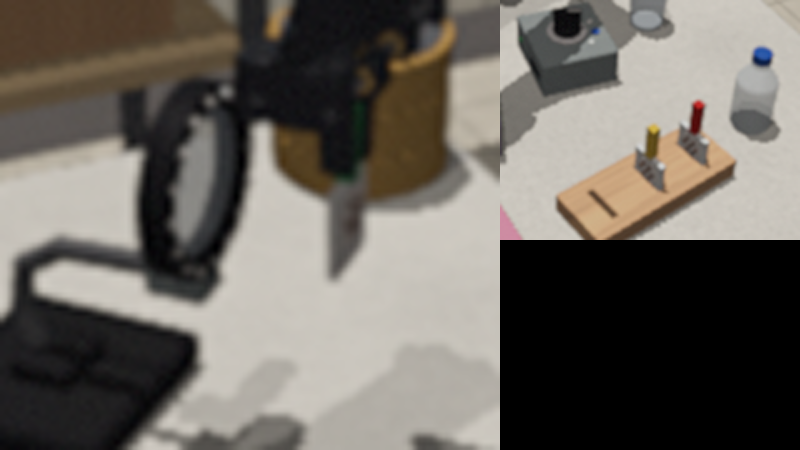

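The plate is upright, with its window at about (347,215) against a predicted (341,209). The yellow and red mounts and the bottle are undisturbed, so I'm handing in.

```bash
python3 -c "
from plant import r
print(r.finish_job())"
```

```text
the job is handed in; nothing more can be done
None
```

I turned the dial to the blue mark and handed the job in with the green mount held still, window about 10 cm in front of the lens; no pass/fail verdict came back.

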